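# Open the latched specimen case

### The arm

A 6-joint arm with a two-finger parallel gripper is mounted at the origin on the work surface. World frame = base frame: x ahead of the robot, y to its left, z up, the work surface at z = 0. Lengths are in mm, angles in rad, forces in N, time in s.
With the tool pointing down it reaches from about 425 to 1125 mm from the base axis. Payload 14.9 kg.
Tool frame: the origin (TCP) lies at the very end of the fingers, on their centre line; the grasp point (between the pads) lies 19 mm behind it; z points along the fingers, y is the line along which they close (so a half turn about z gives the same grasp; the last joint's range is limited). The gripper opens to 91 mm and grips with 3 to 60 N. Pads are 32 mm wide; open, the fingers measure 118 mm over their backs; the gripper's body (76 mm by 178 mm) begins 60 mm behind the grasp point.
Start: joints at [1.092, 0.379, 1.734, -0, 1.028, -0.033], TCP at [301.835, 631.596, 213.932] pointing down, gripper open.
Joint ranges: [-2.77, 2.77], [-0.74, 2.19], [0, 2.66], [-1.06, 4.2], [0.31, 2.87], [-3.08, 3.08]. Speed limits (rad/s): [1.89, 1.89, 2.39, 3.14, 3.14, 3.14].

### API

Orientations are given as a 3x3 rotation matrix whose columns are the frame's x, y, z axes.
In Python, from bench import state, read_camera, get_calibration, job_done, trace, landmark_of gives the robot as it stands.
- The arm moves only by the tool drive_tool, never from a script. Its arguments are lists of equal length, an entry for each row: "xyz": the shift along the tool's x, y, z normalised to -1 to 1, where 1 is 2.5 cm, a list of three; "dr": the turn, a rotation vector about the tool's x, y, z normalised to -1 to 1, where 1 is 180 degrees, a list of three. In form: {"xyz": [[x, y, z], ...], "dr": [[ax, ay, az], ...]}. A call has 1 to 20 rows; each row shifts and turns the commanded pose from where the row before left it, along the tool's axes as they then stand; what a row does not reach is not made up. A row lasts 1/8 s, in which the tool goes at most 62.5 mm and 10.7 degrees, less where a joint would pass 70% of its speed; a pose out of reach is approached as far as the arm can. A call with a number of a shift or a turn outside -1 to 1 is refused whole. A call with a gripper value outside its range is refused whole. "jaw" is the closure, from 0 (fully open) to 1 (shut), set as the call begins (left out, the last holds). The fingers move at their own pace and stop on an object; "squeeze" is the grip in N (left out, the last holds). Time passes only in rows, so rows that do not move let the fingers close. It gives the time, the measured TCP pose, the force, the opening and the grip force at its end, in the units of the state.
- state(): the state, without advancing time (a new reading comes with each control period).
- read_camera(name): name is "side" or "top" or "wrist"; returns (picture, depth): 480x640x3 uint8, red, green, blue; 480x640 float32, mm along the optical axis (not along the pixel's ray), 0 where there is no reading.
- get_calibration(name): a dict with "mtx" (3x3 intrinsics, pixels), "k1" (the pictures are not rectified: a ray, as slopes to the right and down, at radius r is drawn at 1 + k1 r^2 times it, then the intrinsics apply), "rvec" (rotation vector, rad) and "tvec" (3), from world to camera coordinates, as OpenCV has them; the wrist camera has in their place "hand_eye" (4x4, takes a point from camera to tool coordinates, whose origin is the TCP and whose axes are the flange's). Camera axes: x right, y down, z forward; pixel columns grow to the right and rows downward; lengths in mm; the calibration is good to about 2 mm. A picture is of the moment at which its call begins: read the wrist's pose just before it. get_calibration takes no time and is no camera call.
- job_done(): hands the job in; it is judged then, once.
Trained networks look in the newest picture that a camera, given by its name, has taken for a name from the list of things; names that differ only in an ending like _2 or _b are one class to them, and where a whole thing is asked for, a point or a joint stands for the part that bears it (a point fixed in the world has none). Each returns a list of dicts, best first, with "score" (0 to 1); they miss things now and then, are a little off and sometimes report something else, mostly with a low value. They report only what shows in the picture. A call takes as long as a camera call.
- trace(label, camera): "mask" (480x640 bool, what is visible of it).
- landmark_of(label, camera): "position" ([x, y, z] in mm, in world coordinates, good to about 4 mm: a listed point, or the origin of a listed thing).
The state is a dict: "t": time; "qpos": joint angles; "dq": joint speeds; "joint_efforts": joint torques, N m; "tool_pos": TCP position; "orientation": TCP orientation; "wrist_force": force on the tool from outside, world axes, zero at the start; "ft_torque": the same for the moment, N m; "width": finger opening in mm; "grip_force": force on a finger pad.
Only numpy, scipy, OpenCV 4.12 (cv2) and the standard library are available. Lean on these libraries where they do the work, as an engineer would, in place of code of your own. Each camera call takes 0.05 s, during which the arm holds its last target. There are 200 camera calls.

### The job

Open the aluminium specimen case on the bench: lift the lever of its draw latch up and over past centre until the wire hook drops free of the keeper while the lid is still shut, then swing the lid up until it stands about upright or further back, and leave it open by itself with the hook hanging free. Do not disturb the things lying around it.

Things in the scene. Friction and masses are not known exactly. Their poses are not given: they have to be found in the camera images.
- case: Shallow aluminium specimen case with black corners, 150 mm deep (x), 260 mm wide (y), 96 mm high with its lid shut, fixed to the bench. Origin: centre of its underside. Its +x points from the latch side (front) to the hinge side, +y to its left side, z up. The latch is in the middle of the front (y = 0), the lid's tab is on the same front at y = +85 mm.
- lid (a joint): Angle of the flat lid (10 mm thick, 0.4 kg), 0 shut, growing as its front rises, stop at 1.75 rad; upright is 1.57. Hinged along the case's back top edge. Its hinge is stiff enough for the lid to stay where it is left; a force of about 3 to 5 N at the tab moves it. While the hook is on the keeper it cannot be opened.
- lid_hinge (a point): Point on the lid's hinge axis (the case's y direction), mid-width: case x = +75 mm, z = 85.5 mm.
- lid_tab (a point): Centre of the free part of the lid's tab, a flat steel tongue 24 mm wide (case y) and 8 mm thick, that sticks 28 mm out of the lid's front edge in the plane of the lid; free on all sides. It turns with the lid, 166 mm from the hinge axis; its height is 90 mm when shut. Pinched on its two narrow sides (along the case's y) from above it can turn between the fingers. When the lid is upright the tab points up.
- lever (a joint): Angle of the latch lever, 0 latched, growing as it is lifted up and over towards the case's front; stop at 2.3 rad. At 0 it points back over the lid (case +x), rising 20 degrees; it points straight up at 1.22 rad. Spring tension holds it shut for the first 0.3 rad (lifting takes about 2 to 3 N at its end); after that friction keeps it where it is left. The hook comes free at about 1.5 rad, surely by 1.9 rad.
- latch_pivot (a point): Middle of the lever's pivot axis (along the case's y), 14 mm before the lid's front edge and 8 mm above the lid's top. It is carried by the lid.
- lever_grip (a point): Centre of the round cross bar at the lever's free end, 12 mm in diameter and 26 mm long along the case's y, 52 mm from the pivot; latched, it stands 26 mm above the lid's top (height 121 mm). Pinched on its two ends from above it can turn between the fingers.
- hook_bar (a point): Centre of the lower cross bar (5 mm thick, 32 mm long) of the latch's wire hook, a sprung wire loop 34 mm wide and about 60 mm long that swings freely on the lever's crank, 16 mm from the lever's pivot. Latched, the bar sits under the keeper, at height 58 mm and 10 mm before the case's front face; free, the hook hangs some 10 mm clear in front of the keeper.
- keeper_lip (a point): Middle of the front of the keeper, a steel ledge with a down-turned lip on the case's front face, 24 mm wide; this point is 17 mm before the face, 61 mm up; the lip reaches down to 57 mm.
- puck_a: Specimen mount near the case: black resin disc, 32 mm in diameter, 20 mm high, loose. Origin at its underside. Not to be disturbed.
- puck_b: Another such disc, 32 by 20 mm, near the case. Not to be disturbed.
- objective: Brass microscope objective standing on its nose, 30 mm in diameter, 48 mm high, beside the case. Origin at its underside. Not to be disturbed.
- bottle: Amber bottle, 44 mm in diameter, 85 mm high. Origin at its underside. Not to be disturbed.
- dish: Glass dish, 90 mm in diameter, 16 mm high. Origin at its underside. Not to be disturbed.
- jar: White jar with a steel lid, 56 mm in diameter, 55 mm high. Origin at its underside. Not to be disturbed.
- brush: Cleaning brush lying flat, 160 mm long. Not to be disturbed.

How it is judged (in metres and radians):
On the way:
1. the latch is thrown: lever past centre, hook hanging clear in front of the keeper, lid still shut (value of joint lever above 1.2 rad and x of hook_bar in the frame of case below -0.0945 m and value of joint lid below 0.1 rad), for 0.2 s.
At the end, for the whole second after the job is handed in: The lid stands open by itself, at rest, at more than 1.3 rad (75 degrees); the latch lever is still past centre (more than 1.0 rad) and the hook's bar is more than 50 mm away from the keeper (value of joint lid above 1.3 rad and velocity of joint lid between -0.05 and 0.05 rad/s and value of joint lever above 1 rad and distance between hook_bar and keeper_lip above 0.05 m); the robot touches nothing.
It fails at once if a bystander is moved by more than 30 mm or tipped (distance of any of puck_a, puck_b, objective, bottle, dish, jar, brush from where it was at the start of the episode above 0.03 m or angle between any of objective, bottle, jar's own z axis and vertical above 0.7 rad).
It also fails if it takes over 51 s, if anything falls off the work surface, if the arm or the gripper's body presses on something with over 40 N, if the wrist force passes 120 N, or if a joint passes its speed limit or range.

## Working session

There is one attempt and no reset: what is moved stays moved. The work goes in short steps, Python scripts to look and compute and a tool call to move; the robot and the scene stay as the last step left them, time stands still between calls to the robot, and variables do not carry over. Pictures are saved under pics/ and viewed, at most 10 in all, crops included, and the job is handed in when it is done.

Besides the shell and the picture viewer there is one more tool, called after "Emit:" as name(argument=value, ...) on one line, values as JSON. drive_tool: Moves the arm, as the interface text tells. Its arguments: {"type":"object","properties":{"xyz":{"type":"array"},"dr":{"type":"array"},"jaw":{"type":"number"},"squeeze":{"type":"number"}},"required":["xyz","dr"]}

```bash
mkdir -p pics; ls; python3 - <<'E'
from bench import *
import cv2,numpy as np
for c in ("top","side"):
    p,d=read_camera(c); cv2.imwrite(f"pics/{c}0.png",p[:,:,::-1])
    for n in ["case","lid_hinge","lid_tab","latch_pivot","lever_grip","hook_bar","keeper_lip","puck_a","objective","bottle","dish","jar","brush"]:
        print(c,n,[(np.round(r["position"]).tolist(),round(r["score"],2)) for r in landmark_of(n,c)][:3])
s=state();print(s["t"],s["tool_pos"],np.round(s["orientation"],3))
E
```

```text
pics
top case [([631.0, -33.0, -0.0], 0.73)]
top lid_hinge [([703.0, -8.0, 79.0], 0.95), ([518.0, 17.0, 90.0], 0.42)]
top lid_tab [([518.0, 14.0, 88.0], 0.83), ([629.0, -36.0, 2.0], 0.44)]
top latch_pivot [([544.0, -62.0, 101.0], 0.91)]
top lever_grip [([597.0, -51.0, 121.0], 0.53)]
top hook_bar []
top keeper_lip [([546.0, -63.0, 58.0], 0.8)]
top puck_a [([581.0, 127.0, 1.0], 0.66)]
top objective [([683.0, -198.0, -0.0], 0.42)]
top bottle [([677.0, -395.0, -1.0], 0.97), ([523.0, -413.0, -2.0], 0.39), ([630.0, -32.0, 0.0], 0.31)]
top dish [([522.0, -414.0, -2.0], 0.57)]
top jar [([637.0, 398.0, 0.0], 0.96)]
top brush [([327.0, -273.0, 2.0], 0.89), ([542.0, -62.0, 60.0], 0.51)]
side case [([629.0, -36.0, 1.0], 0.88)]
side lid_hinge [([700.0, -5.0, 83.0], 0.82), ([552.0, -63.0, 58.0], 0.31)]
side lid_tab [([517.0, 13.0, 95.0], 0.61)]
side latch_pivot [([545.0, -63.0, 103.0], 0.79)]
side lever_grip [([594.0, -48.0, 119.0], 0.78), ([544.0, -60.0, 103.0], 0.73), ([520.0, -415.0, 2.0], 0.43)]
side hook_bar [([552.0, -60.0, 56.0], 0.57)]
side keeper_lip [([548.0, -62.0, 58.0], 0.72), ([546.0, -65.0, 104.0], 0.28)]
side puck_a [([544.0, -167.0, -2.0], 0.71), ([544.0, -64.0, 61.0], 0.56), ([520.0, -412.0, -2.0], 0.49)]
side objective [([680.0, -199.0, 0.0], 0.59), ([323.0, -273.0, 2.0], 0.16)]
side bottle [([675.0, -397.0, 2.0], 0.9)]
side dish [([521.0, -414.0, 2.0], 0.77)]
side jar []
side brush [([326.0, -274.0, -2.0], 0.57), ([554.0, -63.0, 59.0], 0.37)]
1.4 [301.83345244 631.60486657 213.93615756] [[-0.902  0.431  0.   ]
 [ 0.431  0.902  0.   ]
 [-0.     0.    -1.   ]]
```

View pics/top0.png

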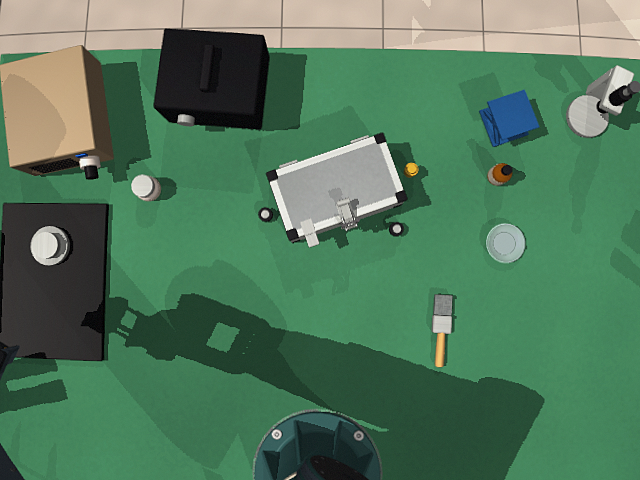

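View pics/side0.png

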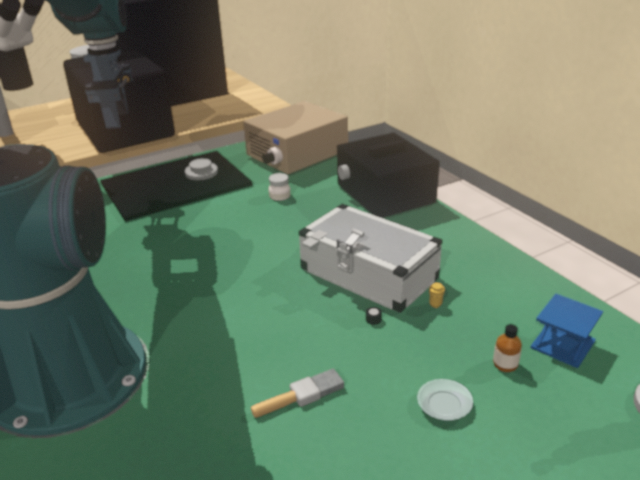

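The top view shows the case centred near (340,188), with the latch at (347,212) and the tab at (310,232). In the side view the pucks and objective sit close to the case, but they are low. Next I fit the case pose from the landmarks.

```bash
cat > h.py <<'E'
import numpy as np
from scipy.spatial.transform import Rotation as R
from scipy.optimize import least_squares
from bench import *
PTS=[(0,0,0,631,-33),(0,0,0,629,-36),(75,0,0,703,-8),(75,0,0,700,-5),(-91,85,0,518,14),(-91,85,0,517,13),(-89,0,0,544,-62),(-89,0,0,545,-63),(-92,0,0,546,-63),(-92,0,0,548,-62),(-40.1,0,0,597,-51),(-40.1,0,0,594,-48)]
P=np.array(PTS,float)
f=lambda v:(v[:2]+P[:,:2]@np.array([[np.cos(v[2]),np.sin(v[2])],[-np.sin(v[2]),np.cos(v[2])]])-P[:,3:]).ravel()
X=least_squares(f,[630,-34,.33],loss='soft_l1',f_scale=3).x
RC=R.from_euler('z',X[2]).as_matrix()
def w(p): return RC@np.array(p,float)+[X[0],X[1],0]
def c(p): return RC.T@(np.array(p,float)-[X[0],X[1],0])
def go(p,M):
    "delta from the present pose: tool-frame shift in units of 25mm, rotvec in units of pi"
    s=state();A=np.array(s["orientation"])
    print("t",round(s["t"],2),"shift",np.round(A.T@(np.array(p)-s["tool_pos"])/25,2),"rot",np.round(R.from_matrix(A.T@M).as_rotvec()/np.pi,3))
down=lambda sg:np.column_stack([-sg*RC[:,0]*-1*-1,sg*RC[:,1],[0,0,-1]]) if False else np.column_stack([sg*RC[:,0]*-1,sg*RC[:,1],[0,0,-1]])
E
python3 - <<'E'
from h import *
print(X,np.degrees(X[2]),np.round(f(X).reshape(-1,2),1).tolist())
for n,p in dict(grip=(-40,0,121),tab=(-91,85,90)).items(): print(n,w(p))
for sg in(1,-1):
    D=down(sg); print(np.linalg.det(D)); go(w((-40,0,180)),D)
E
```

```text
[ 6.31369289e+02 -3.33760296e+01  3.49891328e-01] 20.047296356888854 [[0.4, -0.4], [2.4, 2.6], [-1.2, 0.3], [1.8, -2.7], [-1.3, 1.3], [-0.3, 2.3], [3.8, -1.9], [2.8, -0.9], [-1.1, -1.9], [-3.1, -2.9], [-3.3, 3.9], [-0.3, 0.9]]
grip [593.79288991 -47.08785844 121.        ]
tab [516.74534507  15.27940729  90.        ]
0.9999999999999999
t 1.4 shift [-22.24 -19.46   1.36] rot [ 0.     0.    -0.253]
0.9999999999999999
t 1.4 shift [-22.24 -19.46   1.36] rot [ 0.    -0.     0.747]
```

Emit:
drive_tool(xyz=[[-1,-0.875,0],[-1,-0.875,0],[-1,-0.875,0],[-1,-0.875,0],[-1,-0.875,0],[-1,-0.875,0],[-1,-0.875,0],[-1,-0.875,0],[-1,-0.875,0],[-1,-0.875,0],[-1,-0.875,0],[-1,-0.875,0],[-1,-0.875,0],[-1,-0.875,0],[-1,-0.875,0],[-1,-0.875,0],[-1,-0.875,0],[-1,-0.875,0],[-1,-0.875,0],[-1,-0.875,0]], dr=[[0,0,0],[0,0,0],[0,0,0],[0,0,0],[0,0,0],[0,0,0],[0,0,0],[0,0,0],[0,0,0],[0,0,0],[0,0,0],[0,0,0],[0,0,0],[0,0,0],[0,0,0],[0,0,0],[0,0,0],[0,0,0],[0,0,0],[0,0,0]], jaw=0.4)

```text
t: 3.9
tool_pos: [564.8, 20.2, 214.1]
orientation: [[-0.902, 0.431, 0.0], [0.431, 0.902, -0.0], [-0.0, 0.0, -1.0]]
wrist_force: [-0.4, 0.2, 0.0]
width: 54.6
grip_force: 0.0
```

Emit:
drive_tool(xyz=[[-1,-0.875,0],[-1,-0.875,0],[-0.24,-0.21,0],[0,0,0],[0,0,0],[0,0,0],[0,0,0],[0,0,0],[0,0,0],[0,0,0],[0,0,0],[0,0,0],[0,0,0],[0,0,0],[0,0,0],[0,0,0],[0,0,0]], dr=[[0,0,0],[0,0,0],[0,0,0.0575],[0,0,0.0575],[0,0,0.0575],[0,0,0.0575],[0,0,0.0575],[0,0,0.0575],[0,0,0.0575],[0,0,0.0575],[0,0,0.0575],[0,0,0.0575],[0,0,0.0575],[0,0,0.0575],[0,0,0.0575],[0,0,0],[0,0,0]])

```text
t: 6.02
tool_pos: [593.7, -47.1, 214.0]
orientation: [[0.939, 0.344, 0.0], [0.344, -0.939, -0.0], [0.0, 0.0, -1.0]]
wrist_force: [-0.5, -0.7, -0.2]
width: 54.9
grip_force: 0.0
```

```bash
python3 - <<'E'
from h import *
import cv2
s=state();print(s["t"],s["width"],s["tool_pos"],c(s["tool_pos"]),np.round(s["qpos"],2))
p,d=read_camera("wrist");cv2.imwrite("pics/w1.png",p[:,:,::-1])
for n in ["lever_grip","latch_pivot","lid_tab","keeper_lip"]:
    print(n,[(np.round(r["position"]).tolist(),np.round(c(r["position"])).tolist(),round(r["score"],2)) for r in landmark_of(n,"wrist")][:2])
go(w((-40,0,180)),down(-1))
E
```

```text
6.025 54.899166958875554 [593.74673816 -47.09968169 213.96852592] [-4.00474084e+01  4.71374111e-03  2.13968526e+02] [-0.12  0.22  1.95 -0.    0.97  1.1 ]
lever_grip [([593.0, -46.0, 125.0], [-40.0, 1.0, 125.0], 0.67)]
latch_pivot [([547.0, -61.0, 104.0], [-89.0, 3.0, 104.0], 0.88)]
lid_tab [([514.0, 18.0, 93.0], [-93.0, 89.0, 93.0], 0.66), ([544.0, -64.0, 62.0], [-92.0, 2.0, 62.0], 0.18)]
keeper_lip [([545.0, -65.0, 61.0], [-92.0, -0.0, 61.0], 0.72)]
t 6.28 shift [0.   0.   1.36] rot [ 0. -0. -0.]
```

View pics/w1.png

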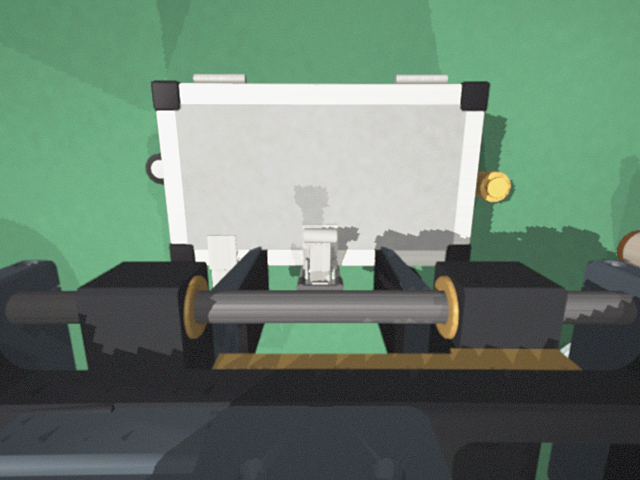

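The wrist view shows the lever bar at (320,240), centred between the fingers and square to the case. I go down and pinch it.

Emit:
drive_tool(xyz=[[0,0,0.8],[0,0,0.8],[0,0,0.8],[0,0,0.8],[0,0,0.5],[0,0,0.5],[0,0,0.08],[0,0,0]], dr=[[0,0,0],[0,0,0],[0,0,0],[0,0,0],[0,0,0],[0,0,0],[0,0,0],[0,0,0]])

```text
t: 7.28
tool_pos: [594.0, -47.1, 107.2]
orientation: [[0.94, 0.34, 0.0], [0.34, -0.94, -0.0], [0.0, 0.0, -1.0]]
wrist_force: [0.6, 1.0, 0.4]
width: 54.8
grip_force: 0.0
```

Emit:
drive_tool(xyz=[[0,0,0],[0,0,0],[0,0,0],[0,0,0],[0,0,0],[0,0,0]], dr=[[0,0,0],[0,0,0],[0,0,0],[0,0,0],[0,0,0],[0,0,0]], jaw=1, squeeze=20)

```text
t: 8.02
tool_pos: [593.7, -46.6, 107.1]
orientation: [[0.94, 0.34, -0.0], [0.34, -0.94, 0.001], [0.0, -0.001, -1.0]]
wrist_force: [-1.3, 5.7, 2.7]
width: 25.1
grip_force: 20.0
```

Emit:
drive_tool(xyz=[[-0.085,0,-0.2],[-0.106,0,-0.19],[-0.125,0,-0.178],[-0.143,0,-0.164],[-0.159,0,-0.148],[-0.174,0,-0.131],[-0.187,0,-0.112],[-0.197,0,-0.092],[-0.206,0,-0.071],[-0.212,0,-0.049]], dr=[[0,0,0],[0,0,0],[0,0,0],[0,0,0],[0,0,0],[0,0,0],[0,0,0],[0,0,0],[0,0,0],[0,0,0]])

```text
t: 9.28
tool_pos: [556.4, -60.2, 140.8]
orientation: [[0.94, 0.34, 0.001], [0.34, -0.94, 0.001], [0.001, -0.001, -1.0]]
wrist_force: [-0.8, 5.7, 3.6]
width: 25.5
grip_force: 20.0
```

Emit:
drive_tool(xyz=[[-0.216,0,-0.027],[-0.218,0,-0.004],[-0.217,0,0.019],[-0.214,0,0.042],[-0.208,0,0.064],[-0.2,0,0.085],[-0.19,0,0.106],[-0.178,0,0.125],[-0.164,0,0.143],[-0.148,0,0.159],[0,0,0],[0,0,0]], dr=[[0,0,0],[0,0,0],[0,0,0],[0,0,0],[0,0,0],[0,0,0],[0,0,0],[0,0,0],[0,0,0],[0,0,0],[0,0,0],[0,0,0]])

```text
t: 10.78
tool_pos: [509.8, -77.1, 122.6]
orientation: [[0.94, 0.34, -0.001], [0.34, -0.94, 0.0], [-0.001, -0.001, -1.0]]
wrist_force: [-6.2, 1.3, 4.8]
width: 25.3
grip_force: 20.0
```

```bash
python3 - <<'E'
from h import *
import cv2
p,d=read_camera("side");cv2.imwrite("pics/s2.png",cv2.resize(p[180:330,230:480,::-1],(800,480)))
for n in ["lever_grip","latch_pivot","lid_tab","hook_bar"]:
    print(n,[(np.round(c(r["position"])).tolist(),round(r["score"],2)) for r in landmark_of(n,"side")][:2])
s=state();print(s["t"],c(s["tool_pos"]),s["width"])
E
```

```text
lever_grip [([-127.0, -1.0, 141.0], 0.47), ([73.0, -2.0, 81.0], 0.31)]
latch_pivot [([-91.0, 4.0, 102.0], 0.58)]
lid_tab [([-90.0, 84.0, 92.0], 0.92)]
hook_bar [([-99.0, -1.0, 42.0], 0.68)]
11.025 [-129.17316571    0.58448186  122.56243763] 25.630464218342276
```

View pics/s2.png

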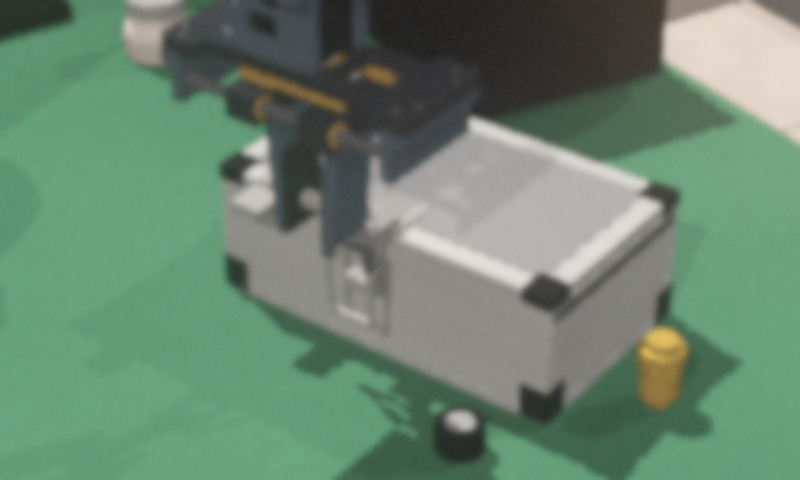

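The hook bar now hangs free at about z 42 mm, well below the keeper, and the lid is still shut. The lever stands near 2.0 rad. I release it and rise.

Emit:
drive_tool(xyz=[[0,0,0],[0,0,0],[0,0,0],[0,0,-0.5],[0,0,-1],[0,0,-1],[0,0,-1],[0,0,-1],[0,0,0]], dr=[[0,0,0],[0,0,0],[0,0,0],[0,0,0],[0,0,0],[0,0,0],[0,0,0],[0,0,0],[0,0,0]], jaw=0.4)

```text
t: 12.15
tool_pos: [511.5, -77.5, 237.4]
orientation: [[0.94, 0.34, 0.004], [0.34, -0.94, -0.001], [0.003, 0.002, -1.0]]
wrist_force: [0.1, 0.6, -0.9]
width: 54.8
grip_force: 0.0
```

```bash
cat >> h.py <<'E'
r=.5**.5
TILT=RC@np.array([[0,r,r],[1,0,0],[0,r,-r]])
def tcp(rho,th,y=93): # TCP in world so that the finger's upper tip corner is at rho, th about the hinge
    return w((75-rho*np.cos(th)-14*r,y,85.5+rho*np.sin(th)-14*r))
E
python3 - <<'E'
from h import *
for n in ["lever_grip","hook_bar"]:
  for cam in("side","top"):
    read_camera(cam)
    print(n,[(np.round(c(x["position"])).tolist(),round(x["score"],2)) for x in landmark_of(n,cam)][:1])
go(state()["tool_pos"],TILT)
s=state();print(c(s["tool_pos"]),s["qpos"])
E
```

```text
lever_grip [([-126.0, -1.0, 139.0], 0.86)]
lever_grip []
hook_bar []
hook_bar [([-367.0, -121.0, 2.0], 0.16)]
t 12.55 shift [0. 0. 0.] rot [-0.196  0.196 -0.473]
[-128.9884734     0.37767075  234.38999212] [-1.95468883e-01  5.92036655e-02  2.08993952e+00  6.27927692e-06
  9.93530580e-01  1.02788756e+00]
```

Emit:
drive_tool(xyz=[[0,0,0],[0,0,0],[0,0,0],[0,0,0],[0,0,0],[0,0,0],[0,0,0],[0,0,0],[0,0,0],[0,0,0],[0,0,0],[0,0,0]], dr=[[-0.0196,0.0196,-0.0473],[-0.0196,0.0196,-0.0473],[-0.0196,0.0196,-0.0473],[-0.0196,0.0196,-0.0473],[-0.0196,0.0196,-0.0473],[-0.0196,0.0196,-0.0473],[-0.0196,0.0196,-0.0473],[-0.0196,0.0196,-0.0473],[-0.0196,0.0196,-0.0473],[-0.0196,0.0196,-0.0473],[0,0,0],[0,0,0]], jaw=1)

```text
t: 14.05
tool_pos: [508.7, -74.1, 232.5]
orientation: [[-0.12, 0.788, 0.603], [0.988, 0.032, 0.154], [0.102, 0.614, -0.782]]
wrist_force: [0.9, -0.0, 0.4]
width: 0.7
grip_force: 0.0
```

```bash
python3 - <<'E'
from h import *
s=state();print(s["t"],c(s["tool_pos"]),np.round(s["qpos"],2),s["width"])
go(w((-150,93,64)),TILT)
A=TILT
a=[tcp(169,np.radians(x)) for x in np.linspace(-3.5,92,21)]
print("lead-in",np.round(A.T@(a[0]-w((-150,93,64)))/25,2))
print(np.round((np.diff(a,axis=0)@A)/25,2).tolist())
E
```

```text
14.05 [-129.17321773    3.82264008  232.4589044 ] [-0.39 -0.13  2.4   0.93  0.48 -1.23] 0.6929447667932619
t 14.05 shift [ 2.58 -5.62  4.54] rot [-0.034  0.024 -0.076]
lead-in [-0.    1.35  1.28]
[[0.0, 0.39, -0.41], [-0.0, 0.42, -0.37], [0.0, 0.45, -0.34], [0.0, 0.48, -0.3], [-0.0, 0.5, -0.26], [0.0, 0.52, -0.21], [-0.0, 0.54, -0.17], [-0.0, 0.55, -0.12], [-0.0, 0.56, -0.08], [0.0, 0.56, -0.03], [-0.0, 0.56, 0.02], [0.0, 0.56, 0.06], [-0.0, 0.55, 0.11], [0.0, 0.54, 0.15], [-0.0, 0.53, 0.2], [0.0, 0.51, 0.24], [0.0, 0.49, 0.28], [-0.0, 0.46, 0.32], [-0.0, 0.43, 0.36], [0.0, 0.4, 0.4]]
```

The tilt ran into the wrist limits. I'll fit the arm's kinematics quickly to choose a tilt it can reach.

```bash
cat > fk.py <<'E'
from h import *
E=lambda a,x:R.from_euler(a,x).as_matrix()
D=[([1.092,.379,1.734,0,1.028,-.033],[301.8,631.6,213.9]),([-.12,.22,1.95,0,.97,1.10],[593.7,-47.1,214]),
([-.19546883,.05920367,2.08993952,0,.99353,1.027888],[511.5,-77.5,234.39])]
s=state();D.append((list(s["qpos"]),list(s["tool_pos"])))
def rot(q): return E('z',q[0])@E('y',q[1]+q[2])@E('z',q[3])@E('y',q[4])@E('z',q[5])
def fk(q,v):
    a,zb,L1,e,L2,t=v
    return E('z',q[0])@(np.array([a,0,zb])+E('y',q[1])@[0,0,L1]+E('y',q[1]+q[2])@[e,0,L2])+rot(q)[:,2]*t
V=least_squares(lambda v:np.concatenate([np.concatenate([fk(q,v)-p for q,p in D]),.02*(v-[150,450,600,0,640,300])]),[150,450,600,0,640,300]).x
M0=rot(D[-1][0]).T@np.array(s["orientation"])
lo=np.array([-2.77,-.74,0,-1.06,.31,-3.08]);hi=np.array([2.77,2.19,2.66,4.2,2.87,3.08])
def ik(p,M,q0):
    g=lambda q:np.concatenate([(fk(q,V)-p)/100,R.from_matrix(M.T@rot(q)@M0).as_rotvec()])
    o=least_squares(g,np.clip(q0,lo+.01,hi-.01),bounds=(lo,hi));return o.x,np.abs(o.fun).max()
def tilt(t,psi=0,sg=1):
    "case frame: tool z = tilted by t from down towards +x, heading turned by psi about z; tool x = +case y"
    return RC@E('z',psi)@np.column_stack([[0,1,0],[np.cos(t),0,np.sin(t)],[np.sin(t),0,-np.cos(t)]])
E
python3 - <<'E'
from fk import *
print(np.round(V,1),[np.round(fk(q,V)-p,1).tolist() for q,p in D],np.round(M0,2).tolist())
for t in(15,20,25,30,35,40):
  for psi in(-20,0,20):
    T=tilt(np.radians(t),np.radians(psi)); best=[]
    for p in((-150,93,64),(-105,93,64),(-50,93,200),(70,93,245)):
        b=min((ik(w(p),T,q0) for q0 in([0,0,2.3,0,.5,-.5],[0,0,2.3,1,.5,-1.3],[0,0,2.3,-.8,.5,.6],[0,0,2.3,2.5,.5,-2.5])),key=lambda o:o[1]); best.append(b)
    print(t,psi,[round(b[1],3) for b in best],np.round(best[1][0],2))
E
```

```text
[-77.2 528.4 549.7 134.5 755.2 317.8] [[22.5, -6.9, 2.5], [-6.9, -23.7, -4.0], [-7.4, -22.3, -0.5], [0.7, -5.9, 2.0]] [[0.0, -1.0, -0.0], [1.0, 0.0, 0.0], [-0.0, -0.0, 1.0]]
15 -20 [np.float64(0.0), np.float64(0.0), np.float64(0.0), np.float64(0.0)] [ 0.04  0.28  2.22 -0.03  0.38  0.07]
15 0 [np.float64(0.0), np.float64(0.0), np.float64(0.0), np.float64(0.0)] [-0.02  0.29  2.21  0.24  0.41 -0.58]
15 20 [np.float64(0.0), np.float64(0.0), np.float64(0.0), np.float64(0.0)] [-0.08  0.3   2.18  0.39  0.5  -1.11]
20 -20 [np.float64(0.05), np.float64(0.034), np.float64(0.0), np.float64(0.0)] [ 0.05  0.27  2.25 -0.06  0.31  0.1 ]
20 0 [np.float64(0.0), np.float64(0.0), np.float64(0.0), np.float64(0.0)] [-0.05  0.28  2.25  0.44  0.32 -0.79]
20 20 [np.float64(0.0), np.float64(0.0), np.float64(0.0), np.float64(0.0)] [-0.12  0.3   2.21  0.6   0.46 -1.35]
25 -20 [np.float64(0.135), np.float64(0.116), np.float64(0.0), np.float64(0.0)] [ 0.06  0.27  2.25 -0.14  0.31  0.19]
25 0 [np.float64(0.036), np.float64(0.039), np.float64(0.0), np.float64(0.0)] [-0.1   0.28  2.27  0.77  0.31 -1.16]
25 20 [np.f
[... 445 characters left out ...]
89]
35 -20 [np.float64(0.094), np.float64(0.113), np.float64(0.065), np.float64(0.0)] [ 0.03  0.34  2.38  3.11  0.31 -3.08]
35 0 [np.float64(0.0), np.float64(0.018), np.float64(0.0), np.float64(0.0)] [-0.16  0.32  2.33  1.77  0.31 -2.2 ]
35 20 [np.float64(0.0), np.float64(0.0), np.float64(0.0), np.float64(0.0)] [-0.27  0.35  2.26  1.3   0.51 -2.14]
40 -20 [np.float64(0.015), np.float64(0.029), np.float64(0.121), np.float64(0.053)] [ 0.03  0.34  2.38  3.11  0.31 -3.08]
40 0 [np.float64(0.0), np.float64(0.0), np.float64(0.004), np.float64(0.01)] [-0.17  0.34  2.35  2.07  0.37 -2.51]
40 20 [np.float64(0.0), np.float64(0.0), np.float64(0.0), np.float64(0.0)] [-0.32  0.38  2.27  1.46  0.58 -2.33]
```

```bash
cat >> h.py <<'E'
ps,t0=np.radians(20),np.radians(30)
TILT=RC@R.from_euler('z',ps).as_matrix()@np.column_stack([[0,1,0],[np.cos(t0),0,np.sin(t0)],[np.sin(t0),0,-np.cos(t0)]])
def tcp(rho,th,y=86): return w((75-rho*np.cos(th),y,85.5+rho*np.sin(th)))-14*TILT[:,1]
E
python3 - <<'E'
from h import *
s=state();go(s["tool_pos"],TILT)
a=[tcp(172,np.radians(x)) for x in np.linspace(-3.5,90,21)]
pre=a[0]+RC@[-40,0,0]
print("pre",c(pre),"shift after turn",np.round(TILT.T@(pre-s["tool_pos"])/25,2))
E
```

```text
t 14.05 shift [0. 0. 0.] rot [ 0.053  0.077 -0.17 ]
pre [-148.07235287   81.85322614   67.9996512 ] shift after turn [ 3.19 -2.98  5.88]
```

Emit:
drive_tool(xyz=[[0,0,0],[0,0,0],[0,0,0],[0,0,0],[0,0,0],[0,0,0],[0.8,-0.6,0],[0.8,-0.6,0],[0.8,-0.6,0],[0.8,-0.6,0],[0,-0.58,0],[0,0,0]], dr=[[0.0106,0.0154,-0.034],[0.0106,0.0154,-0.034],[0.0106,0.0154,-0.034],[0.0106,0.0154,-0.034],[0.0106,0.0154,-0.034],[0,0,0],[0,0,0],[0,0,0],[0,0,0],[0,0,0],[0,0,0],[0,0,0]])

```text
t: 15.55
tool_pos: [407.2, -54.6, 194.6]
orientation: [[-0.643, 0.663, 0.384], [0.766, 0.556, 0.322], [-0.0, 0.501, -0.866]]
wrist_force: [0.6, 0.0, -0.6]
width: 0.9
grip_force: 0.0
```

```bash
python3 - <<'E'
from h import *
s=state();print(c(s["tool_pos"]),np.round(s["qpos"],2))
pre=tcp(172,np.radians(-3.5))+RC@[-40,0,0]
go(pre,TILT)
E
```

```text
[-217.82925864   56.94720884  194.64537867] [-0.5  -0.16  2.46  0.73  0.78 -1.72]
t 15.55 shift [-0.01  0.03  5.87] rot [ 0.  0. -0.]
```

Emit:
drive_tool(xyz=[[0,0,0.84],[0,0,0.84],[0,0,0.84],[0,0,0.84],[0,0,0.84],[0,0,0.84],[0,0,0.84],[0,0,0]], dr=[[0,0,0],[0,0,0],[0,0,0],[0,0,0],[0,0,0],[0,0,0],[0,0,0],[0,0,0]])

```text
t: 16.55
tool_pos: [464.2, -6.5, 67.1]
orientation: [[-0.645, 0.662, 0.382], [0.764, 0.558, 0.323], [0.001, 0.5, -0.866]]
wrist_force: [0.2, -0.2, 0.1]
width: 0.1
grip_force: 0.0
```

```bash
python3 - <<'E'
from h import *
import cv2
s=state();print(s["t"],c(s["tool_pos"]),np.round(s["qpos"],2))
p,d=read_camera("side");cv2.imwrite("pics/s3.png",cv2.resize(p[180:330,230:480,::-1],(800,480)))
a=[tcp(172,np.radians(x)) for x in np.linspace(-3.5,90,21)]
go(a[0],TILT)
print(np.round((np.diff(a,axis=0)@TILT)/25,2).tolist())
E
```

```text
16.55 [-147.80099979   82.52526759   67.05729451] [-0.32  0.24  2.42  1.19  0.48 -2.1 ]
t 16.6 shift [-0.56  1.3   0.74] rot [ 0.    -0.     0.001]
[[0.0, 0.27, -0.49], [-0.01, 0.31, -0.47], [-0.03, 0.34, -0.44], [-0.04, 0.38, -0.42], [-0.06, 0.41, -0.38], [-0.07, 0.43, -0.35], [-0.09, 0.46, -0.31], [-0.1, 0.48, -0.28], [-0.11, 0.5, -0.24], [-0.13, 0.51, -0.19], [-0.14, 0.52, -0.15], [-0.15, 0.53, -0.11], [-0.16, 0.54, -0.06], [-0.17, 0.54, -0.02], [-0.17, 0.53, 0.03], [-0.18, 0.53, 0.07], [-0.18, 0.52, 0.12], [-0.19, 0.5, 0.16], [-0.19, 0.49, 0.2], [-0.19, 0.47, 0.24]]
```

View pics/s3.png

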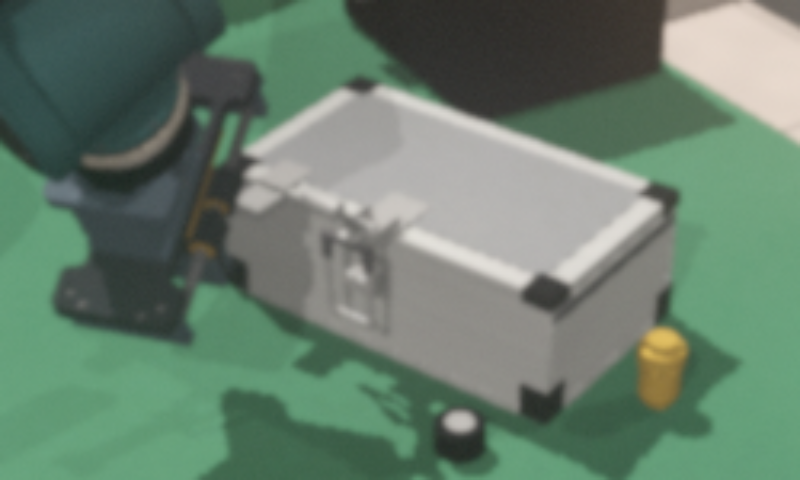

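The fingers stand in front of the tab (270,185), and the hook hangs at (352,290). I close in and start lifting.

Emit:
drive_tool(xyz=[[-0.14,0.32,0.18],[-0.14,0.32,0.18],[-0.14,0.32,0.18],[-0.14,0.32,0.18],[0,0.13,-0.25],[0,0.14,-0.24],[0,0.15,-0.24],[-0.01,0.16,-0.23],[-0.01,0.17,-0.22],[-0.02,0.17,-0.22]], dr=[[0,0,0],[0,0,0],[0,0,0],[0,0,0],[0,0,0],[0,0,0],[0,0,0],[0,0,0],[0,0,0],[0,0,0]])

```text
t: 17.85
tool_pos: [503.6, 6.8, 110.6]
orientation: [[-0.646, 0.66, 0.383], [0.763, 0.56, 0.323], [-0.002, 0.501, -0.865]]
wrist_force: [-1.8, -1.9, -4.3]
width: 0.6
grip_force: 2.2
```

```bash
python3 - <<'E'
from h import *
read_camera("side")
for n in ["lid_tab","lever_grip","hook_bar"]:
    print(n,[(np.round(c(x["position"])).tolist(),round(x["score"],2)) for x in landmark_of(n,"side")][:1])
a=[tcp(172,np.radians(x)) for x in np.linspace(-3.5,90,21)]
s=state();print(c(s["tool_pos"]));go(a[3],TILT)
E
```

```text
lid_tab [([-85.0, 3.0, 135.0], 0.72)]
lever_grip [([-112.0, -1.0, 177.0], 0.55)]
hook_bar [([-96.0, 0.0, 78.0], 0.48)]
[-105.87657873   81.29490521  110.50784581]
t 18.05 shift [0.02 0.01 0.03] rot [0.001 0.    0.001]
```

The lid is rising: the lever grip is up 37 mm and the force is about 5 N. I carry on along the arc.

Emit:
drive_tool(xyz=[[-0.02,0.19,-0.21],[-0.02,0.19,-0.21],[-0.03,0.2,-0.19],[-0.03,0.21,-0.19],[-0.03,0.21,-0.18],[-0.04,0.22,-0.17],[-0.04,0.23,-0.16],[-0.05,0.23,-0.15],[-0.05,0.24,-0.14],[-0.05,0.24,-0.14],[-0.05,0.25,-0.12],[-0.06,0.25,-0.12],[-0.06,0.25,-0.1],[-0.07,0.26,-0.09],[-0.07,0.26,-0.08],[-0.07,0.26,-0.07],[-0.07,0.26,-0.06],[-0.08,0.27,-0.05]], dr=[[0,0,0],[0,0,0],[0,0,0],[0,0,0],[0,0,0],[0,0,0],[0,0,0],[0,0,0],[0,0,0],[0,0,0],[0,0,0],[0,0,0],[0,0,0],[0,0,0],[0,0,0],[0,0,0],[0,0,0],[0,0,0]])

```text
t: 20.3
tool_pos: [564.7, 29.3, 215.9]
orientation: [[-0.646, 0.66, 0.383], [0.763, 0.56, 0.323], [-0.002, 0.501, -0.865]]
wrist_force: [-1.2, -2.7, -2.5]
width: 0.3
grip_force: 2.0
```

Emit:
drive_tool(xyz=[[-0.08,0.27,-0.03],[-0.08,0.27,-0.03],[-0.08,0.27,-0.01],[-0.09,0.27,-0.01],[-0.08,0.26,0.01],[-0.09,0.27,0.02],[-0.09,0.26,0.03],[-0.09,0.27,0.04],[-0.09,0.26,0.06],[-0.09,0.26,0.06],[-0.09,0.25,0.08],[-0.1,0.25,0.08],[-0.09,0.25,0.1],[-0.1,0.24,0.1],[-0.09,0.24,0.12],[-0.1,0.23,0.12],[0,0,0]], dr=[[0,0,0],[0,0,0],[0,0,0],[0,0,0],[0,0,0],[0,0,0],[0,0,0],[0,0,0],[0,0,0],[0,0,0],[0,0,0],[0,0,0],[0,0,0],[0,0,0],[0,0,0],[0,0,0],[0,0,0]])

```text
t: 22.42
tool_pos: [662.9, 65.7, 251.2]
orientation: [[-0.646, 0.66, 0.383], [0.763, 0.56, 0.323], [-0.002, 0.501, -0.865]]
wrist_force: [-0.5, -0.4, 0.1]
width: 0.5
grip_force: 0.0
```

```bash
python3 - <<'E'
from h import *
import cv2
p,d=read_camera("side");cv2.imwrite("pics/s4.png",p[60:360,180:580,::-1].repeat(2,0).repeat(2,1)[:600,:800])
for n in ["lid_tab","lever_grip","hook_bar","latch_pivot"]:
    print(n,[(np.round(c(x["position"])).tolist(),round(x["score"],2)) for x in landmark_of(n,"side")][:1])
a=[tcp(172,np.radians(x)) for x in np.linspace(-3.5,90,21)]
s=state();print(s["t"],c(s["tool_pos"]));go(a[20],TILT)
E
```

```text
lid_tab []
lever_grip [([124.0, 1.0, 286.0], 0.71)]
hook_bar []
latch_pivot [([89.0, 2.0, 249.0], 0.59)]
22.675 [ 63.04063999  82.25341166 251.23402542]
t 22.68 shift [-0.02 -0.    0.03] rot [ 0.    -0.     0.001]
```

View pics/s4.png

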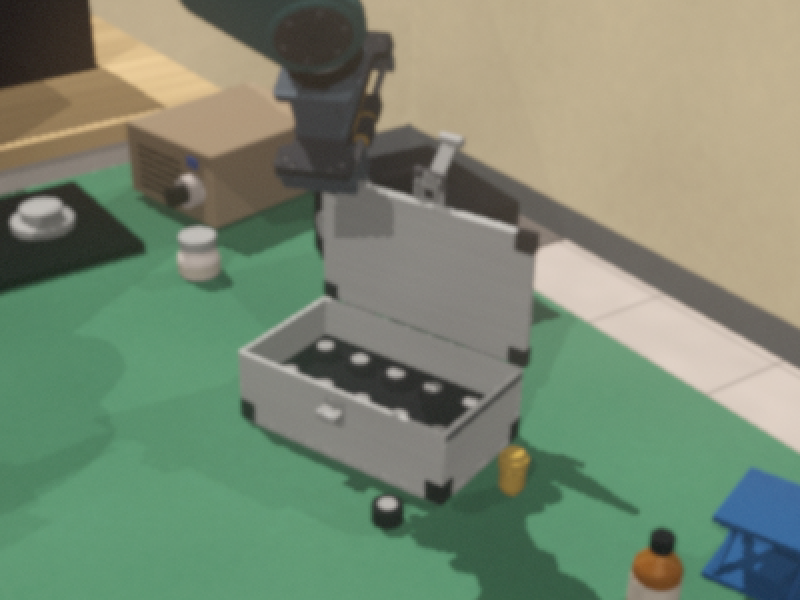

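The lid stands about upright with the latch behind its top edge (435,185), and the bystanders have not moved. I back away.

Emit:
drive_tool(xyz=[[0,-0.3,0],[0,-0.6,0],[0,-0.8,0],[0,-0.8,0],[0,-0.8,0],[0,0,0],[0,0,0],[0,0,0],[0,0,0]], dr=[[0,0,0],[0,0,0],[0,0,0],[0,0,0],[0,0,0],[0,0,0],[0,0,0],[0,0,0],[0,0,0]])

```text
t: 23.8
tool_pos: [608.4, 19.5, 210.2]
orientation: [[-0.646, 0.66, 0.384], [0.763, 0.56, 0.323], [-0.002, 0.501, -0.865]]
wrist_force: [-1.2, -0.0, 0.3]
width: 0.1
grip_force: 0.0
```

```bash
python3 - <<'E'
from h import *
import cv2
p,d=read_camera("side");cv2.imwrite("pics/s5.png",p[60:360,180:580,::-1].repeat(2,0).repeat(2,1)[:600,:800])
for cam in("side","top"):
  if cam=="top": read_camera(cam)
  for n in ["lid_tab","lever_grip","hook_bar","latch_pivot"]:
    print(n,[(np.round(c(x["position"])).tolist(),round(x["score"],2)) for x in landmark_of(n,cam)][:1])
s=state();print(s["t"],s["wrist_force"])
E
```

```text
lid_tab [([73.0, 83.0, 253.0], 0.93)]
lever_grip [([126.0, 1.0, 285.0], 0.88)]
hook_bar [([-371.0, -119.0, 1.0], 0.29)]
latch_pivot [([89.0, 2.0, 251.0], 0.93)]
lid_tab [([78.0, 82.0, 251.0], 0.93)]
lever_grip [([126.0, -3.0, 285.0], 0.81)]
hook_bar []
latch_pivot [([89.0, -0.0, 250.0], 0.7)]
24.3 [-0.04054686 -0.49746001 -0.26385592]
```

View pics/s5.png

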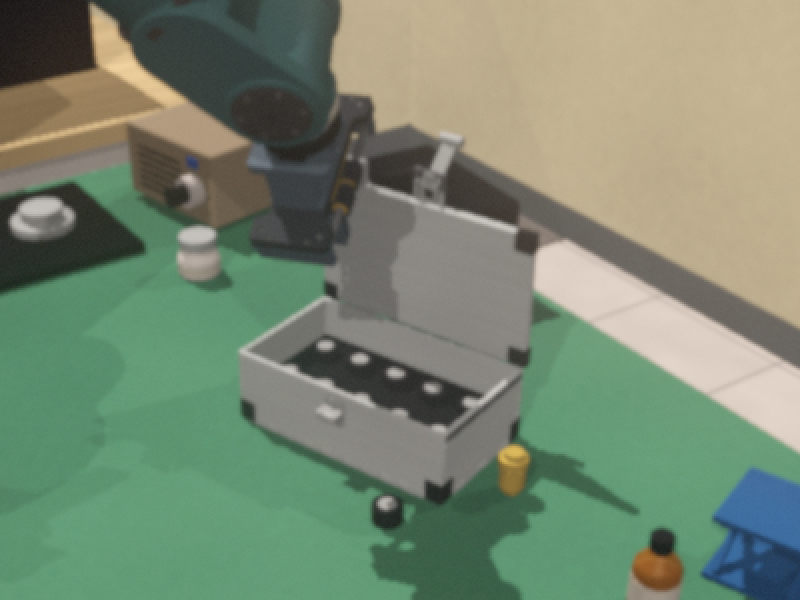

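The lid stays upright on its own, the lever is still thrown over, and nothing is touching the gripper.

```bash
python3 -c "
from bench import *
print(job_done())"
```

```text
the job is handed in; nothing more can be done
None
```

The case is open and the job is handed in. The latch was thrown with the lid still shut, and the lid now stands upright by itself at about 90 degrees with the lever still past centre. No bystander was seen to move. The hook's bar was out of camera view at the end, so I could not confirm that it hangs free, and no verdict was returned.

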